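# Find the jar lid that rocks and press it home

## Robot

A 6-joint arm with a two-finger parallel gripper is mounted at the origin on a cart in front of the work surface, level with it; the furniture and walls round the work are solid. World frame = base frame: x ahead of the robot, y to its left, z up, the work surface at z = 0. Lengths are in mm, angles in rad, forces in N, time in s.
With the tool pointing down it reaches from about 300 to 875 mm from the base axis. Payload 6.4 kg.
Tool frame: the origin (TCP) lies on the centre line of the jaws, within the pads' length; the fingertips stand 25 mm ahead of it and the grasp point (between the pads) lies 6 mm ahead of it; z points along the fingers, y is the line along which they close (so a half turn about z gives the same grasp; the last joint's range is limited). The gripper opens to 85 mm and grips with 20 to 120 N. Pads are 22 mm wide; open, the fingers measure 114 mm over their backs; the gripper's body (76 mm by 85 mm) begins 54 mm behind the grasp point. The pads swing forward as they close: fully open they stand 13 mm farther back than shut.
Start: joints at [1.128, 0.181, 1.607, -0, 1.354, -0.206], TCP at [134.878, 558.972, 256.288] pointing down, gripper open.
Joint ranges: [-2.99, 2.99], [-0.89, 2.07], [0.3, 2.58], [-1.14, 4.28], [0, 2.63], [-3.12, 3.12]. Speed limits (rad/s): [2.57, 2.57, 3.01, 3.14, 3.14, 3.14].

## Interface

Orientations are given as a unit quaternion [w, x, y, z].
In Python, from station import r gives the robot as it stands.
- The arm moves only by the tool move_arm, never from a script. Its argument "steps" is a list of rows, each a list of 5 numbers: the shift along the tool's x, y, z in mm, then the turn about the tool's z in rad, then the closure, from 0 (fully open) to 1 (shut). A call has exactly 5 rows; each row shifts and turns the commanded pose from where the row before left it, along the tool's axes as they then stand; what a row does not reach is not made up. A row lasts 1/12 s, in which the tool goes at most 41.7 mm and 7.16 degrees, less where a joint would pass 70% of its speed; a pose out of reach is approached as far as the arm can. A call with a gripper value outside its range is refused whole. The fingers move at their own pace and stop on an object; "newtons" is the grip in N (left out, the last holds). Time passes only in rows, so rows that do not move let the fingers close, or fill a call up. It gives the time, the measured TCP pose, the force, the opening and the grip force at its end, in the units of the state.
- r.get_state(): the state, without advancing time (a new reading comes with each control period).
- r.read_camera(name): name is "scene" or "top" or "wrist"; returns a dict with "color" (384x512x3 uint8, red, green, blue), "mtx" (3x3 intrinsics, pixels), "rvec" (rotation vector, rad) and "tvec" (3), from world to camera coordinates, as OpenCV has them. Camera axes: x right, y down, z forward; pixel columns grow to the right and rows downward; lengths in mm; the calibration is good to about 2 mm. A picture is of the moment at which its call begins. There is no depth.
- r.finish_job(): hands the job in; it is judged then, once.
The state is a dict: "time_s": time; "joints": joint angles; "qd": joint speeds; "tau": joint torques, N m; "tool_pos": TCP position; "eef_rot": TCP orientation; "force": force on the tool from outside, world axes, zero at the start; "moment": the same for the moment, N m; "width": opening from 0.0 (shut) to 1.0 (fully open); "finger_force": force on a finger pad.
Only numpy, scipy, OpenCV 4.12 (cv2) and the standard library are available. Lean on these libraries where they do the work, as an engineer would, in place of code of your own. Each camera call takes 0.05 s, during which the arm holds its last target. There are 200 camera calls.

## Task

One of the four wooden jar lids has not been pushed home. With a fingertip, press down lightly near the edge of each lid until you find the one that rocks, tipping it until its edge goes down onto the rim; then press that lid down in the middle until it is fully home and level. Only press: lift no lid, do not press hard enough to hurt the stoneware, and leave the other things on the worktop standing where they are.

Things in the scene. Friction and masses are not known exactly. Their poses are not given: they have to be found in the camera images.
- lid_a_top (a point): Centre of the flat top face of one of four wooden lids, z up when level. The lid is a disc 98 mm across, 12 mm thick, with a short skirt that hides the fit; its stoneware jar is fixed, 102 mm across. Lid tops lie 104 to 112 mm above the worktop; the hand-thrown jars differ in height and stand in any order, so height does not tell which lid is loose.
- lid_b_top (a point): Same point on another of the four identical jars. Three of the four lids are home and do not give at all. One, any of the four, is not: it lies level and looks like the others, but stands 4 mm above its seat. No lid can turn or slide sideways; any would come up if pulled with 9 to 14 N.
- lid_c_top (a point): Same point on another of the four identical jars. How the loose lid behaves, whichever it is: it rocks about its middle. About 2 N, pressed 38 mm out from the middle on any side, tips it until that edge is about 4 mm lower and meets the rim (tilt about 0.1 rad). Let go, it springs back level; more force at the edge does not seat it.
- lid_d_top (a point): Same point on another of the four identical jars. How the loose lid is seated, whichever it is: more than 9 N, pressed in the middle, slides it straight down 4 mm onto its seat, where it stays level and no longer rocks. Do not press anything with more than 45 N.
- salt_shaker: bystander: salt shaker, 44 mm across, 90 mm high, loose, origin at the centre of its underside
- spice_jar: bystander: glass spice jar with dark cap, 41 mm across, 105 mm high, loose, origin at the centre of its underside
- egg_timer: bystander: cream wind-up kitchen timer, 64 mm across, 73 mm high, loose, origin at the centre of its underside
- garlic: bystander: head of garlic, 56 mm across and high, loose, origin at the centre of its underside
- mug: bystander: mug with a handle, 82 x 117 mm, 94 mm high, loose, origin at the centre of its underside
Things that resemble listed ones, but are neither listed nor needed, are in the scene too. Leave any orange or yellow look-alike of the part that bears lid_d_top alone. Leave any blue look-alike of the part that bears lid_a_top alone.

How it is judged (in metres and radians):
On the way, in this order (a step that is already met when the one before it is completed fails the run):
1. a lid has been found to rock: pressed at its edge, it has tipped down to the rim (angle between any of lid_a_top, lid_b_top, lid_c_top, lid_d_top's own z axis and vertical above 0.06 rad), for 0.1 s.
2. that lid is pressed down level onto its seat (((distance of lid_a_top from where it was at the start of the episode between 0.003 and 0.0055 m and angle between lid_a_top's own z axis and vertical below 0.025 rad and distance of each of lid_b_top, lid_c_top, lid_d_top from where it was at the start of the episode below 0.0015 m) or (distance of lid_b_top from where it was at the start of the episode between 0.003 and 0.0055 m and angle between lid_b_top's own z axis and vertical below 0.025 rad and distance of each of lid_a_top, lid_c_top, lid_d_top from where it was at the start of the episode below 0.0015 m) or (distance of lid_c_top from where it was at the start of the episode between 0.003 and 0.0055 m and angle between lid_c_top's own z axis and vertical below 0.025 rad and distance of each of lid_a_top, lid_b_top, lid_d_top from where it was at the start of the episode below 0.0015 m) or (distance of lid_d_top from where it was at the start of the episode between 0.003 and 0.0055 m and angle between lid_d_top's own z axis and vertical below 0.025 rad and distance of each of lid_a_top, lid_b_top, lid_c_top from where it was at the start of the episode below 0.0015 m))), for 0.2 s.
At the end, for the whole second after the job is handed in: one lid has gone down 3 to 5.5 mm from where it began (its travel to the seat is 4 mm) and lies level within 0.025 rad; the other three lids are within 1.5 mm of where they began; the bystanders are at rest (((distance of lid_a_top from where it was at the start of the episode between 0.003 and 0.0055 m and angle between lid_a_top's own z axis and vertical below 0.025 rad and distance of each of lid_b_top, lid_c_top, lid_d_top from where it was at the start of the episode below 0.0015 m) or (distance of lid_b_top from where it was at the start of the episode between 0.003 and 0.0055 m and angle between lid_b_top's own z axis and vertical below 0.025 rad and distance of each of lid_a_top, lid_c_top, lid_d_top from where it was at the start of the episode below 0.0015 m) or (distance of lid_c_top from where it was at the start of the episode between 0.003 and 0.0055 m and angle between lid_c_top's own z axis and vertical below 0.025 rad and distance of each of lid_a_top, lid_b_top, lid_d_top from where it was at the start of the episode below 0.0015 m) or (distance of lid_d_top from where it was at the start of the episode between 0.003 and 0.0055 m and angle between lid_d_top's own z axis and vertical below 0.025 rad and distance of each of lid_a_top, lid_b_top, lid_c_top from where it was at the start of the episode below 0.0015 m)) and linear speed of each of salt_shaker, spice_jar, egg_timer, garlic, mug below 0.02 m/s); the robot touches nothing.
It fails at once if a lid is lifted or pulled off (its top moves more than 7 mm) (distance of any of lid_a_top, lid_b_top, lid_c_top, lid_d_top from where it was at the start of the episode above 0.007 m).
It fails at once if anything is pressed with more than 45 N (contact force between any of the fingers, the arm and anything else above 45 N).
It fails at once if a bystander (salt shaker, spice jar, egg timer, garlic, mug) is moved more than 25 mm, lifted or knocked over (distance of any of salt_shaker, spice_jar, egg_timer, garlic, mug from where it was at the start of the episode above 0.025 m or angle between any of salt_shaker, spice_jar, egg_timer, garlic, mug's own z axis and vertical above 0.35 rad).
It also fails if it takes over 54 s, if anything falls off the work surface, if the arm or the gripper's body presses on something with over 40 N, if the wrist force passes 120 N, or if a joint passes its speed limit or range.

## Working session

There is one attempt and no reset: what is moved stays moved. The work goes in short steps, Python scripts to look and compute and a tool call to move; the robot and the scene stay as the last step left them, time stands still between calls to the robot, and variables do not carry over. Pictures are saved under pics/ and viewed, at most 10 in all, crops included, and the job is handed in when it is done.

Besides the shell and the picture viewer there is one more tool, called after ">>>" as name(argument=value, ...) on one line, values as JSON. move_arm: Moves the arm, as the interface text tells. Its arguments: {"type":"object","properties":{"steps":{"type":"array","items":{"type":"array","items":{"type":"number"}}},"newtons":{"type":"number"}},"required":["steps"]}

```bash
mkdir -p pics
python3 - <<'E'
from station import r
import cv2,numpy as np,pickle
d={}
for n in("scene","top"):
    c=r.read_camera(n); d[n]=c; cv2.imwrite(f"pics/{n}0.png",cv2.resize(c["color"][:,:,::-1],(800,600)))
    R=cv2.Rodrigues(np.array(c["rvec"]))[0];print(n,(-R.T@np.array(c["tvec"]).ravel()).round(),R[2].round(2))
pickle.dump(d,open("d.pkl","wb"))
s=r.get_state();print(s)
E
```

```text
scene [-175. -644.  971.] [ 0.52  0.54 -0.66]
top [ 441.   70. 1104.] [ 0.11 -0.   -0.99]
{'time_s': 0.1, 'joints': array([ 1.12769875e+00,  1.81448816e-01,  1.60789837e+00, -1.58171835e-05,
        1.35382643e+00, -2.06338265e-01]), 'qd': array([-0.0002561 , -0.00245725, -0.00190249,  0.00142886,  0.00230997,
       -0.00025239]), 'tau': array([ 1.25585488e-03, -4.45874190e+01, -3.52245319e+01, -1.70692192e-04,
        3.95799274e-03, -4.81912579e-06]), 'tool_pos': array([134.67549891, 558.53219939, 255.48896373]), 'eef_rot': array([-2.44878716e-04,  1.18101625e-01,  9.93001199e-01, -7.51636985e-04]), 'force': array([-0.02307207, -1.04596144,  0.37178706]), 'moment': array([ 0.01317979, -0.01047443, -0.06523952]), 'finger_force': 0.0, 'width': 1.0000657502590131}
```

View pics/top0.png

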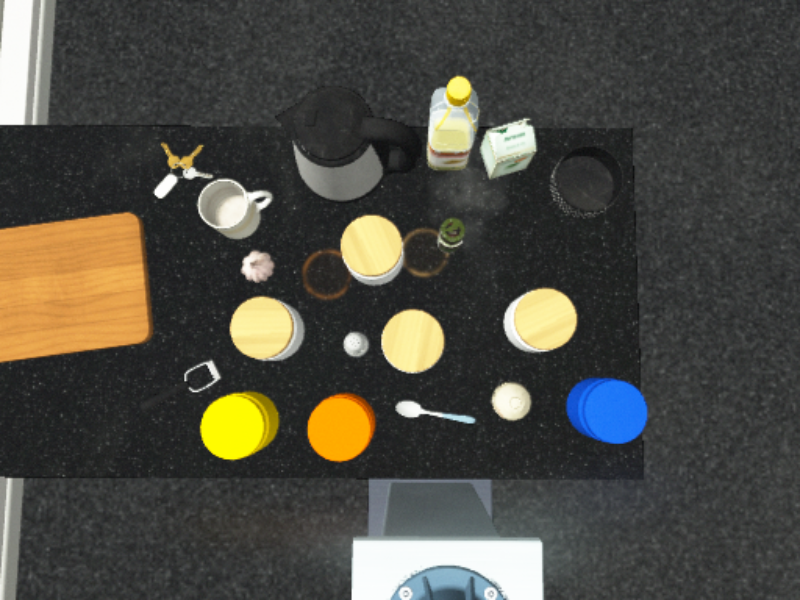

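View pics/scene0.png

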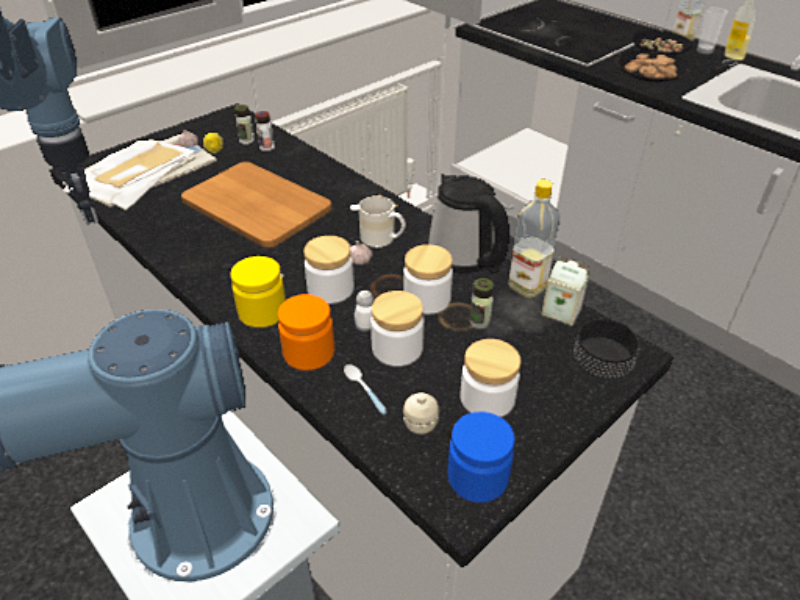

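The top view shows four wooden lids on white jars, at about (263,329), (372,249), (413,341) and (546,320) in the 800x600 picture. The yellow (240,425), orange (341,428) and blue (607,410) jars are look-alikes and are left alone. The wooden board at (70,285) is not a lid. The kettle beside the second lid is the tall obstacle.

```bash
cat > h.py <<'E'
import cv2,numpy as np
def ray(c,p):
    R=cv2.Rodrigues(np.array(c["rvec"],float))[0];t=np.array(c["tvec"],float).ravel()
    q=cv2.undistortPoints(np.array([[p]],float),np.array(c["mtx"],float),None).ravel()
    return -R.T@t,R.T@np.array([q[0],q[1],1])
def onz(c,p,z):
    o,d=ray(c,p);return o+d*(z-o[2])/d[2]
def two(a,p,b,q):
    o,d=ray(a,p);e,f=ray(b,q);s=np.linalg.lstsq(np.c_[d,-f],e-o,rcond=None)[0]
    return (o+d*s[0]+e+f*s[1])/2,np.linalg.norm(o+d*s[0]-e-f*s[1])
E
python3 - <<'E'
from h import *;import pickle
d=pickle.load(open("d.pkl","rb"))
def ell(n):
    c=d[n]["color"];h=cv2.cvtColor(c,cv2.COLOR_RGB2HSV)
    m=cv2.inRange(h,(12,60,120),(26,165,255))
    m=cv2.morphologyEx(m,cv2.MORPH_OPEN,np.ones((3,3)))
    out=[]
    for k in cv2.findContours(m,cv2.RETR_EXTERNAL,cv2.CHAIN_APPROX_NONE)[0]:
        if 300<cv2.contourArea(k)<2500:
            e=cv2.fitEllipse(cv2.convexHull(k));out.append(e);print(n,np.round(e[0],1),np.round(e[1],1),round(e[2]),cv2.boundingRect(k))
    return out
T=ell("top");S=ell("scene")
for e in T:
    print("lid top-ray z108",onz(d["top"],e[0],108).round(1))
    for f in S:
        p,g=two(d["top"],e[0],d["scene"],f[0])
        if g<12 and 80<p[2]<130: print("   ",p.round(1),g.round(1),np.round(f[0]))
k=.64
for nm,p,z in[("kettle top",(330,125),200),("kettle handle",(410,150),180),("kettle handle low",(410,150),100),("kettle base front",(342,198),0),("salt",(355,340),90),("spice",(452,228),105),("timer",(512,400),73),("garlic",(257,262),56),("mug",(230,200),94),("bottle",(458,85),220)]:
    print(nm,onz(d["top"],(p[0]*k,p[1]*k),z).round())
E
```

```text
top [264.  217.6] [39.7 39.9] 140 (245, 198, 39, 40)
top [167.1 209.3] [39.7 40.6] 64 (148, 190, 40, 40)
top [348.8 203.7] [39.3 40.2] 97 (329, 184, 40, 40)
top [237.4 156.7] [39.  39.4] 96 (218, 138, 39, 39)
scene [314.5 230.9] [29.5 36.3] 102 (297, 217, 36, 29)
scene [253.7 198.2] [26.3 33.2] 90 (238, 186, 33, 26)
scene [273.8 167. ] [22.8 31.2] 93 (259, 156, 31, 23)
scene [209.  160.8] [22.4 30.3] 86 (194, 151, 30, 22)
scene [159.7 131.3] [41.2 78.5] 99 (118, 112, 80, 42)
scene [ 88.2 105.7] [16.2 59.1] 65 (62, 92, 53, 28)
lid top-ray z108 [480.7  60.9 108. ]
    [480.5  61.3 101.9] 1.2 [254. 198.]
lid top-ray z108 [499.7 298.1 108. ]
    [499.9 300.1 100.2] 0.7 [209. 161.]
lid top-ray z108 [ 515.7 -146.9  108. ]
    [ 516.1 -149.    96. ] 1.5 [315. 231.]
lid top-ray z108 [631.2 127.5 108. ]
    [632.1 128.1 101.6] 0.8 [274. 167.]
kettle top [792. 184. 200.]
kettle handle [762.  66. 180.]
kettle handle low [790.  66. 100.]
kettle base front [736. 186.   0.]
salt [481. 152.  90.]
spice [660.  -2. 105.]
timer [387. -99.  73.]
garlic [611. 320.  56.]
mug [707. 358.  94.]
bottle [846.  -3. 220.]
```

>>> move_arm(steps=[[-27,-8.6,0,0,1],[-27,-8.6,0,0,1],[-27,-8.6,0,0,1],[-27,-8.6,0,0,1],[-27,-8.6,0,0,1]], newtons=20)

```text
time_s: 0.52
tool_pos: [256.7, 484.5, 255.8]
eef_rot: [-0.0, 0.118, 0.993, -0.0]
force: [-0.1, -0.4, 1.1]
width: 0.297
finger_force: 0.0
```

>>> move_arm(steps=[[-27,-8.6,0,0,1],[-27,-8.6,0,0,1],[-27,-8.6,0,0,1],[-27,-8.6,0,0,1],[-27,-8.6,0,0,1]])

```text
time_s: 0.93
tool_pos: [378.0, 411.0, 255.9]
eef_rot: [-0.0, 0.118, 0.993, -0.0]
force: [-0.3, 1.1, -0.5]
width: -0.002
finger_force: 0.0
```

>>> move_arm(steps=[[-27,-8.6,0,0,1],[-27,-8.6,15,0,1],[-27,-8.6,20,0,1],[-27,-8.6,20,0,1],[-27,-8.6,20,0,1]])

```text
time_s: 1.35
tool_pos: [499.2, 337.6, 180.2]
eef_rot: [-0.0, 0.118, 0.993, -0.0]
force: [0.8, 1.1, 1.1]
width: 0.0
finger_force: 0.0
```

```bash
cat >> h.py <<'E'
def go(r,x,y):
    from scipy.spatial.transform import Rotation as Ro
    s=r.get_state();w=s["eef_rot"];R=Ro.from_quat([w[1],w[2],w[3],w[0]]).as_matrix();p=s["tool_pos"]
    print("t",round(s["time_s"],2),"pos",p.round(1),"F",s["force"].round(2),"w",round(s["width"],3));print("tool delta",(R.T@np.array([x-p[0],y-p[1],0])).round(1),"tz",R[:,2].round(3))
E
python3 -c "
from h import *;from station import r
go(r,500,337)
c=r.read_camera('wrist');cv2.imwrite('pics/w1.png',c['color'][:,:,::-1])"
```

```text
t 1.35 pos [499.2 337.6 180.2] F [0.75 1.13 1.13] w 0.0
tool delta [-0.9 -0.4 -0. ] tz [-0. -0. -1.]
```

View pics/w1.png

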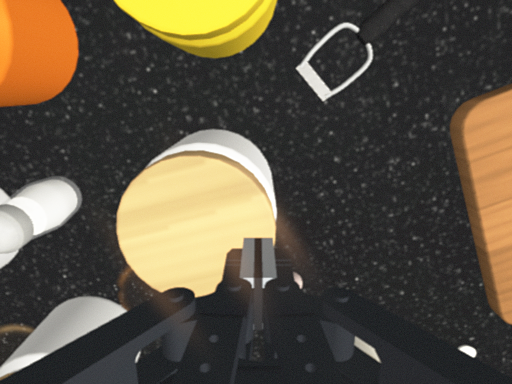

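The wrist view shows the closed fingertips at (258,245), over the edge of the left lid, whose centre is near (197,225). The placement agrees with the measured position.

>>> move_arm(steps=[[0,0,10,0,1],[0,0,10,0,1],[0,0,10,0,1],[0,0,8,0,1],[0,0,0,0,1]])

```text
time_s: 1.82
tool_pos: [496.4, 338.8, 141.3]
eef_rot: [-0.001, 0.117, 0.993, -0.001]
force: [0.1, -0.3, -0.4]
width: 0.003
finger_force: 0.0
```

>>> move_arm(steps=[[0,0,1,0,1],[0,0,0.5,0,1],[0,0,0.5,0,1],[0,0,0,0,1],[0,0,0,0,1]])

```text
time_s: 2.23
tool_pos: [498.5, 338.7, 141.8]
eef_rot: [0.0, 0.118, 0.993, 0.0]
force: [0.1, -0.3, 0.2]
width: 0.002
finger_force: 0.0
```

>>> move_arm(steps=[[0,0,0.5,0,1],[0,0,0.5,0,1],[0,0,0.5,0,1],[0,0,0,0,1],[0,0,0,0,1]])

```text
time_s: 2.65
tool_pos: [498.3, 338.5, 139.7]
eef_rot: [-0.0, 0.118, 0.993, -0.0]
force: [-0.1, -0.3, 0.8]
width: 0.003
finger_force: 0.0
```

>>> move_arm(steps=[[0,0,0.5,0,1],[0,0,0.5,0,1],[0,0,0.5,0,1],[0,0,0,0,1],[0,0,0,0,1]])

```text
time_s: 3.07
tool_pos: [498.2, 338.5, 138.2]
eef_rot: [-0.0, 0.118, 0.993, -0.0]
force: [-0.4, 1.1, 0.2]
width: -0.002
finger_force: 0.0
```

>>> move_arm(steps=[[0,0,0.5,0,1],[0,0,0.5,0,1],[0,0,0.5,0,1],[0,0,0,0,1],[0,0,0,0,1]])

```text
time_s: 3.48
tool_pos: [498.3, 338.6, 136.8]
eef_rot: [-0.0, 0.118, 0.993, -0.0]
force: [-0.9, 0.3, 0.2]
width: -0.002
finger_force: 0.0
```

>>> move_arm(steps=[[0,0,0.5,0,1],[0,0,0.5,0,1],[0,0,0.5,0,1],[0,0,0,0,1],[0,0,0,0,1]])

```text
time_s: 3.9
tool_pos: [498.3, 338.6, 135.2]
eef_rot: [-0.0, 0.118, 0.993, -0.0]
force: [0.9, -0.0, -0.1]
width: 0.005
finger_force: 0.0
```

>>> move_arm(steps=[[0,0,0.5,0,1],[0,0,0.5,0,1],[0,0,0.5,0,1],[0,0,0,0,1],[0,0,0,0,1]])

```text
time_s: 4.32
tool_pos: [498.4, 338.7, 134.9]
eef_rot: [0.0, 0.118, 0.993, 0.0]
force: [-3.8, -1.8, 6.8]
width: 0.001
finger_force: 3.6
```

>>> move_arm(steps=[[0,0,0.5,0,1],[0,0,0.5,0,1],[0,0,0.5,0,1],[0,0,0,0,1],[0,0,0,0,1]])

```text
time_s: 4.73
tool_pos: [498.5, 338.7, 134.7]
eef_rot: [0.0, 0.118, 0.993, 0.0]
force: [-6.1, -4.2, 16.5]
width: 0.002
finger_force: 8.0
```

The left lid is rigid: force rises at once at z 135 without travel, so it is home. Next is the rear lid.

>>> move_arm(steps=[[0,0,-10,0,1],[0,0,-15,0,1],[0,0,-15,0,1],[-20.5,-22.8,0,0,1],[-20.5,-22.8,0,0,1]])

```text
time_s: 5.15
tool_pos: [528.0, 285.6, 174.0]
eef_rot: [0.001, 0.116, 0.993, 0.001]
force: [1.3, -0.6, -0.3]
width: 0.002
finger_force: 0.0
```

>>> move_arm(steps=[[-20.5,-22.8,0,0,1],[-20.5,-22.8,0,0,1],[-20.5,-22.8,0,0,1],[-20.5,-22.8,0,0,1],[-20.5,-22.8,0,0,1]])

```text
time_s: 5.57
tool_pos: [601.0, 148.4, 172.5]
eef_rot: [0.0, 0.118, 0.993, 0.0]
force: [-0.2, -0.1, 0.2]
width: -0.0
finger_force: 0.0
```

>>> move_arm(steps=[[0,0,12,0,1],[0,0,12,0,1],[0,0,8,0,1],[0,0,0,0,1],[0,0,0,0,1]])

```text
time_s: 5.98
tool_pos: [599.2, 150.9, 139.2]
eef_rot: [-0.001, 0.117, 0.993, -0.0]
force: [0.3, 0.1, 0.7]
width: -0.003
finger_force: 0.0
```

>>> move_arm(steps=[[0,0,0.5,0,1],[0,0,0.5,0,1],[0,0,0.5,0,1],[0,0,0.5,0,1],[0,0,0,0,1]])

```text
time_s: 6.4
tool_pos: [600.4, 149.9, 138.5]
eef_rot: [0.0, 0.118, 0.993, 0.0]
force: [0.7, -1.2, 0.1]
width: -0.003
finger_force: 0.0
```

>>> move_arm(steps=[[0,0,0.5,0,1],[0,0,0.5,0,1],[0,0,0.5,0,1],[0,0,0.5,0,1],[0,0,0,0,1]])

```text
time_s: 6.82
tool_pos: [600.4, 149.7, 136.7]
eef_rot: [0.0, 0.118, 0.993, 0.0]
force: [-2.4, -0.4, 3.0]
width: 0.003
finger_force: 2.0
```

>>> move_arm(steps=[[0,0,0.5,0,1],[0,0,0.5,0,1],[0,0,0.5,0,1],[0,0,0,0,1],[0,0,0,0,1]])

```text
time_s: 7.23
tool_pos: [600.5, 149.8, 136.6]
eef_rot: [0.0, 0.118, 0.993, -0.0]
force: [-6.0, -0.8, 13.3]
width: -0.0
finger_force: 6.5
```

Rear lid is home too. Next is the middle lid.

>>> move_arm(steps=[[0,0,-15,0,1],[0,0,-15,0,1],[18,-21.3,0,0,1],[18,-21.3,0,0,1],[18,-21.3,0,0,1]])

```text
time_s: 7.65
tool_pos: [532.2, 99.9, 164.8]
eef_rot: [0.0, 0.118, 0.993, -0.0]
force: [-0.7, 0.0, 0.2]
width: 0.005
finger_force: 0.0
```

>>> move_arm(steps=[[17.6,-21.3,0,0,1],[0,0,12,0,1],[0,0,12,0,1],[0,0,2,0,1],[0,0,0,0,1]])

```text
time_s: 8.07
tool_pos: [510.7, 84.0, 137.6]
eef_rot: [-0.001, 0.118, 0.993, -0.0]
force: [0.5, 0.5, -0.2]
width: 0.0
finger_force: 0.0
```

>>> move_arm(steps=[[0,0,0.5,0,1],[0,0,0.5,0,1],[0,0,0.5,0,1],[0,0,0.5,0,1],[0,0,0,0,1]])

```text
time_s: 8.48
tool_pos: [511.1, 83.9, 136.9]
eef_rot: [0.0, 0.118, 0.993, 0.0]
force: [0.6, 0.5, -0.3]
width: -0.001
finger_force: 0.0
```

>>> move_arm(steps=[[0,0,0.5,0,1],[0,0,0.5,0,1],[0,0,0.5,0,1],[0,0,0,0,1],[0,0,0,0,1]])

```text
time_s: 8.9
tool_pos: [511.1, 83.9, 136.7]
eef_rot: [0.0, 0.118, 0.993, 0.0]
force: [-4.5, 0.9, 11.3]
width: -0.002
finger_force: 5.5
```

Middle lid is rigid. The right-hand lid must be the loose one, and the edge press will confirm it.

>>> move_arm(steps=[[0,0,-15,0,1],[0,0,-15,0,1],[-6.4,-27,0,0,1],[-6.4,-27,0,0,1],[-6.4,-27,0,0,1]])

```text
time_s: 9.32
tool_pos: [510.6, -0.1, 165.8]
eef_rot: [0.001, 0.117, 0.993, -0.0]
force: [-0.6, 0.3, -0.5]
width: 0.002
finger_force: 0.0
```

>>> move_arm(steps=[[-6.4,-27,0,0,1],[-6.4,-27,0,0,1],[-6.4,-27,0,0,1],[-6.4,-27,0,0,1],[0,0,10,0,1]])

```text
time_s: 9.73
tool_pos: [511.6, -115.5, 157.4]
eef_rot: [0.003, 0.12, 0.993, -0.002]
force: [0.6, -1.2, -0.0]
width: 0.0
finger_force: 0.0
```

>>> move_arm(steps=[[0,0,10,0,1],[0,0,6,0,1],[0,0,0,0,1],[0,0,0,0,1],[0,0,0,0,1]])

```text
time_s: 10.15
tool_pos: [510.1, -109.5, 139.3]
eef_rot: [-0.0, 0.117, 0.993, 0.0]
force: [-0.6, -0.0, -0.5]
width: 0.001
finger_force: 0.0
```

>>> move_arm(steps=[[0,0,0.5,0,1],[0,0,0.5,0,1],[0,0,0.5,0,1],[0,0,0.5,0,1],[0,0,0,0,1]])

```text
time_s: 10.57
tool_pos: [510.0, -110.4, 137.3]
eef_rot: [0.0, 0.118, 0.993, -0.0]
force: [-0.5, 0.5, 0.3]
width: -0.001
finger_force: 0.0
```

>>> move_arm(steps=[[0,0,0.5,0,1],[0,0,0.5,0,1],[0,0,0.5,0,1],[0,0,0,0,1],[0,0,0,0,1]])

```text
time_s: 10.98
tool_pos: [509.9, -110.5, 135.7]
eef_rot: [-0.0, 0.118, 0.993, 0.0]
force: [-0.7, 0.3, -0.2]
width: 0.0
finger_force: 0.0
```

>>> move_arm(steps=[[0,0,0.5,0,1],[0,0,0.5,0,1],[0,0,0.5,0,1],[0,0,0,0,1],[0,0,0,0,1]])

```text
time_s: 11.4
tool_pos: [509.9, -110.5, 134.2]
eef_rot: [-0.0, 0.118, 0.993, 0.0]
force: [-0.1, -0.7, -0.2]
width: 0.001
finger_force: 0.0
```

>>> move_arm(steps=[[0,0,0.5,0,1],[0,0,0.5,0,1],[0,0,0.5,0,1],[0,0,0,0,1],[0,0,0,0,1]])

```text
time_s: 11.82
tool_pos: [510.0, -110.5, 132.7]
eef_rot: [-0.0, 0.118, 0.993, -0.0]
force: [-0.0, 0.2, -0.1]
width: 0.002
finger_force: 0.0
```

>>> move_arm(steps=[[0,0,0.5,0,1],[0,0,0.5,0,1],[0,0,0.5,0,1],[0,0,0,0,1],[0,0,0,0,1]])

```text
time_s: 12.23
tool_pos: [510.0, -110.5, 131.2]
eef_rot: [-0.0, 0.118, 0.993, 0.0]
force: [0.5, -0.6, -0.8]
width: -0.0
finger_force: 0.0
```

>>> move_arm(steps=[[0,0,0.5,0,1],[0,0,0.5,0,1],[0,0,0.5,0,1],[0,0,0,0,1],[0,0,0,0,1]])

```text
time_s: 12.65
tool_pos: [510.0, -110.4, 129.9]
eef_rot: [0.0, 0.118, 0.993, 0.0]
force: [0.8, 1.3, 0.9]
width: 0.001
finger_force: 0.5
```

>>> move_arm(steps=[[0,0,0.5,0,1],[0,0,0.5,0,1],[0,0,0.5,0,1],[0,0,0,0,1],[0,0,0,0,1]])

```text
time_s: 13.07
tool_pos: [510.1, -110.4, 128.4]
eef_rot: [0.0, 0.118, 0.993, 0.0]
force: [-0.2, 1.8, 2.0]
width: -0.002
finger_force: 1.3
```

>>> move_arm(steps=[[0,0,0.5,0,1],[0,0,0.5,0,1],[0,0,0.5,0,1],[0,0,0,0,1],[0,0,0,0,1]])

```text
time_s: 13.48
tool_pos: [510.2, -110.3, 127.2]
eef_rot: [0.0, 0.118, 0.993, 0.0]
force: [-2.1, 4.1, 6.3]
width: 0.001
finger_force: 3.2
```

>>> move_arm(steps=[[0,0,0.5,0,1],[0,0,0.5,0,1],[0,0,0,0,1],[0,0,0,0,1],[0,0,0,0,1]])

```text
time_s: 13.9
tool_pos: [510.3, -110.3, 126.8]
eef_rot: [0.0, 0.118, 0.993, 0.0]
force: [-3.7, 4.5, 11.9]
width: -0.001
finger_force: 6.0
```

```bash
python3 -c "
from h import *;from station import r
go(r,516,-147)
c=r.read_camera('wrist');cv2.imwrite('pics/w2.png',c['color'][:,:,::-1])
c=r.read_camera('scene');cv2.imwrite('pics/s2.png',cv2.resize(c['color'][200:290,270:360,::-1],(540,540)))"
```

```text
t 13.9 pos [ 510.3 -110.3  126.8] F [-3.73  4.55 11.88] w -0.001
tool delta [-14.2 -34.3  -0. ] tz [ 0.  0. -1.]
```

View pics/s2.png

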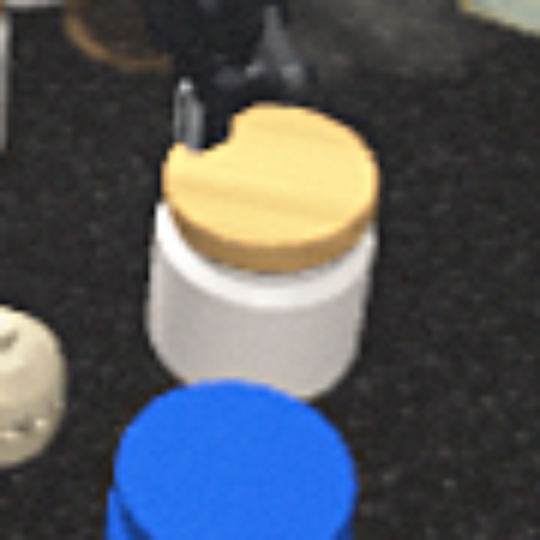

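The crop shows the lid tipped. Its finger side at (205,140) is down and its near-right side at (330,260) stands above the rim, so the rock is confirmed (3.4 mm of travel at low force, then stiff). Now I press its middle.

>>> move_arm(steps=[[0,0,-5,0,1],[0,0,-10,0,1],[-7,-17,0,0,1],[-7.2,-17.3,0,0,1],[0,0,0,0,1]])

```text
time_s: 14.42
tool_pos: [516.6, -150.3, 141.8]
eef_rot: [0.001, 0.119, 0.993, -0.001]
force: [1.2, -0.0, -0.5]
width: 0.003
finger_force: 0.0
```

>>> move_arm(steps=[[0,0,4,0,1],[0,0,3,0,1],[0,0,1,0,1],[0,0,0,0,1],[0,0,0,0,1]])

```text
time_s: 14.83
tool_pos: [515.5, -146.5, 132.5]
eef_rot: [-0.0, 0.118, 0.993, 0.0]
force: [0.2, 0.0, 0.1]
width: 0.004
finger_force: 0.0
```

>>> move_arm(steps=[[0,0,0.5,0,1],[0,0,0.5,0,1],[0,0,0.5,0,1],[0,0,0.5,0,1],[0,0,0,0,1]])

```text
time_s: 15.25
tool_pos: [515.8, -147.2, 130.9]
eef_rot: [0.0, 0.118, 0.993, -0.0]
force: [-0.8, -0.2, -0.0]
width: 0.0
finger_force: 0.0
```

>>> move_arm(steps=[[0,0,0.5,0,1],[0,0,0.5,0,1],[0,0,0.5,0,1],[0,0,0.5,0,1],[0,0,0,0,1]])

```text
time_s: 15.67
tool_pos: [515.9, -147.2, 129.6]
eef_rot: [0.0, 0.118, 0.993, -0.0]
force: [-2.6, 2.1, 6.8]
width: -0.001
finger_force: 3.3
```

>>> move_arm(steps=[[0,0,0.5,0,1],[0,0,0.5,0,1],[0,0,0,0,1],[0,0,0,0,1],[0,0,0,0,1]])

```text
time_s: 16.08
tool_pos: [515.9, -147.2, 128.6]
eef_rot: [0.0, 0.118, 0.993, -0.0]
force: [-1.9, 1.0, 6.6]
width: -0.001
finger_force: 3.4
```

>>> move_arm(steps=[[0,0,0.5,0,1],[0,0,0.5,0,1],[0,0,0,0,1],[0,0,0,0,1],[0,0,0,0,1]])

```text
time_s: 16.5
tool_pos: [515.9, -147.2, 127.6]
eef_rot: [0.0, 0.118, 0.993, -0.0]
force: [-2.8, 2.3, 6.6]
width: 0.003
finger_force: 3.4
```

>>> move_arm(steps=[[0,0,0.5,0,1],[0,0,0.5,0,1],[0,0,0.5,0,1],[0,0,0,0,1],[0,0,0,0,1]])

```text
time_s: 16.92
tool_pos: [515.9, -147.2, 126.6]
eef_rot: [0.0, 0.118, 0.993, -0.0]
force: [-4.7, 1.8, 10.6]
width: -0.002
finger_force: 5.6
```

>>> move_arm(steps=[[0,0,0.5,0,1],[0,0,0.5,0,1],[0,0,0.5,0,1],[0,0,0,0,1],[0,0,0,0,1]])

```text
time_s: 17.33
tool_pos: [516.0, -147.2, 126.4]
eef_rot: [0.0, 0.118, 0.993, -0.0]
force: [-9.2, 4.2, 22.8]
width: 0.003
finger_force: 10.9
```

It bottomed out firmly after about 4 mm of travel. I back off and check.

>>> move_arm(steps=[[0,0,-5,0,1],[0,0,-15,0,1],[0,0,-20,0,1],[0,0,-25,0,1],[0,0,-25,0,1]])

```text
time_s: 17.75
tool_pos: [515.3, -147.0, 214.2]
eef_rot: [-0.001, 0.118, 0.993, 0.0]
force: [0.7, 0.5, 0.2]
width: -0.002
finger_force: 0.0
```

>>> move_arm(steps=[[0,25,0,0,1],[0,30,0,0,1],[0,30,0,0,1],[0,25,0,0,1],[0,0,0,0,1]])

```text
time_s: 18.17
tool_pos: [541.9, -36.5, 213.8]
eef_rot: [0.0, 0.116, 0.993, 0.001]
force: [-0.2, -0.6, 0.4]
width: -0.0
finger_force: 0.0
```

```bash
python3 -c "
from h import *;from station import r
import pickle
go(r,516,-147)
a=pickle.load(open('d.pkl','rb'))['scene']['color']
b=r.read_camera('scene')['color']
f=lambda c:cv2.resize(c[205:275,285:345,::-1],(390,455))
cv2.imwrite('pics/s3.png',np.hstack([f(a),f(b)]))"
```

```text
t 18.17 pos [541.9 -36.5 213.8] F [-0.21 -0.59  0.37] w -0.0
tool delta [  -0.3 -113.5   -0.2] tz [ 0.     0.002 -1.   ]
```

View pics/s3.png

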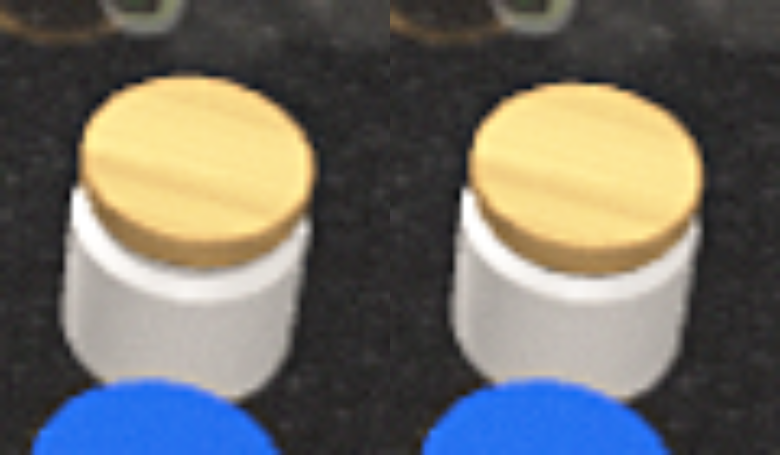

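Before (left, lid top edge at row 75) and after (right, row 83), the lid is lower and level. The arm is clear, so I hand in the job.

```bash
python3 -c "
from station import r
print(r.finish_job())"
```

```text
the job is handed in; nothing more can be done
None
```

The right-hand lid, at about (516, -147) mm, was the one that rocked; I pressed it down about 4 mm in the middle, it looks level in the camera, and the job is handed in (no verdict was shown).

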